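# Free a dried panel from the spring finger of a glue-up jig and stand it in the drying rack

## Task

The glue on the small plywood panel in the sloping jig has dried. Swing the red spring hold-down finger up and over by its black crossbar until it stays open by itself, then draw the panel out of the jig and stand it upright on its lower thin edge between the dowels of either slot of the wooden drying rack. Leave the finger open, do not force the panel out from under the closed finger, and leave the tape measure, sanding block and masking tape where they are.

Things in the scene. Friction and masses are not known exactly. Their poses are not given: they have to be found in the camera images.
- jig: fixed glue-up jig, plywood base 150 x 120 x 15 mm. Origin: centre of the base's underside on the bench; z up. A white bed slab, 100 mm wide, 80 mm up the slope, leans back 40 degrees from vertical: up the slope is (0.643, 0, 0.766) in the jig's frame; its face looks along (-0.766, 0, 0.643). The panel overtops the bed by 50 mm, free on both sides. The finger stands at the -x side
- finger (a joint): hinge angle of the red hold-down finger, rad. About 0 = closed: its rubber pad presses the panel's face just above the dark cleat, hooking it. Grows as the crossbar swings away from the panel, up and over towards the jig's -x. A coil spring pulls it shut below about 0.85 (about 4 N at the crossbar) and pulls it open beyond, to the stop at 2.0, where it stays; let go before, it snaps shut
- finger_bar (a point): centre of the finger's black round crossbar, diameter 16 mm, 80 mm long along the jig's y, at the finger's free end: 105 mm from the hinge line, 147 mm above the bench when closed. When closed there is a clear gap of about 50 mm between the bar and the panel's upper edge, open from above
- panel: loose plywood panel 12 mm thick (own x), 120 wide (own y), 130 tall (own z), about 0.14 kg. Origin: centre of its lower thin edge; z runs up to the upper edge. A dark glued cleat 56 wide, 16 high, 10 mm thick is on its -x face, 36 to 52 mm above the lower edge. At the start it leans on the jig's bed, lower edge on the ledge, cleat towards the finger, z leaning 40 degrees towards the jig's +x
- rack: fixed wooden drying rack, board 120 x 120 x 15 mm. Origin: centre of its underside on the bench, z up. Two slots along the rack's y, each bounded by four upright dowels, 10 mm thick, 57 mm tall above the board, at y = -47 and +47 mm, 22 mm clear across the slot. The panel stands in it with its width along the rack's y; the cleat fits between the dowels; either face may look either way
- slot_a (a point): middle of the floor of one slot, on top of the rack's board (15 mm above the bench), at x = -30 mm of the rack's frame
- slot_b (a point): middle of the floor of the other slot, likewise at x = +30 mm of the rack's frame
- tape_measure: yellow and black tape measure, 74 x 92 x 32 mm, bystander, origin at the centre of its underside
- sanding_block: wooden sanding block, 60 x 96 x 32 mm, bystander, origin at the centre of its underside
- masking_tape: roll of cream masking tape lying flat, diameter 101 mm, 24 mm high, bystander, origin at the centre of its underside
- finger_hinge (a point): middle of the finger's hinge line, which runs along the jig's y; 54 mm above the bench, 37 mm to the jig's -x of its origin
- bed_foot (a point): middle of the foot of the bed's face, 30 mm above the bench; here a wooden ledge, 21 mm deep off the face, carries the panel's lower edge
Not all that is in view belongs to the job. What is shaped like the panel but orange is not meant.

How it is judged:
On the way, in this order (a step that is already met when the one before it is completed fails the run):
1. the finger has been swung over and stays open while the panel still rests in the jig (value of joint finger above 1.5 rad and distance of panel from where it was at the start of the episode below 0.02 m), for 0.2 s.
2. the panel has been lifted clear of the jig's ledge (distance of panel from where it was at the start of the episode above 0.05 m and height (world z) of panel above 0.06 m), for 0.1 s.
At the end, for the whole second after the job is handed in: The finger is open (joint above 1.5 rad). The panel stands at rest on its lower edge on the rack's board (edge centre within 22 mm of the middle of a slot's floor, 11 to 21 mm above the rack's underside), its own z within 0.25 rad of vertical and its faces within 0.3 rad of the slot's direction (value of joint finger above 1.5 rad and angle between panel's own z axis and vertical below 0.25 rad and angle between the x axis of panel and the x axis of rack, either way round below 0.3 rad and (distance between panel and slot_a below 0.022 m or distance between panel and slot_b below 0.022 m) and z of panel in the frame of rack between 0.011 and 0.021 m and linear speed of panel below 0.02 m/s); the robot touches nothing.
It fails at once if the panel is forced out from under the closed finger (distance of panel from where it was at the start of the episode above 0.02 m and value of joint finger below 0.6 rad).
It fails at once if a bystander is disturbed (moved more than 30 mm) (distance of any of tape_measure, sanding_block, masking_tape from where it was at the start of the episode above 0.03 m).
It also fails if it takes over 58 s, if anything falls off the work surface, if the arm or the gripper's body presses on something with over 40 N, if the wrist force passes 120 N, or if a joint passes its speed limit or range.

## Robot

A 7-joint arm with a two-finger parallel gripper is mounted at the origin on the work surface; the furniture and walls round the work are solid. World frame = base frame: x ahead of the robot, y to its left, z up, the work surface at z = 0. Lengths are in m, angles in rad, forces in N, time in s.
With the tool pointing down it reaches from about 0.4 to 0.85 m from the base axis. Payload 10.4 kg.
Tool frame: the origin (TCP) lies between the finger pads; the fingertips stand 11 mm ahead of it and the grasp point (between the pads) lies 8 mm behind it (r.tcp_to_tips is the distance from the TCP to the fingertips, in m); z points along the fingers, y is the line along which they close (so a half turn about z gives the same grasp; the last joint's range is limited). The gripper opens to 87 mm and grips with 3 to 60 N. Pads are 19 mm wide; open, the fingers measure 117 mm over their backs; the gripper's body (75 mm by 190 mm) begins 51 mm behind the grasp point.
Start: joints at [-1.359, 0.332, -0.065, 1.46, 0.022, 1.35, -0.088], TCP at [0.145, 0.608, 0.234] pointing down, gripper open.
Joint ranges: [-2.6, 2.6], [-0.5, 2.12], [-1.47, 1.34], [0.16, 2.42], [-1.27, 4.41], [0.06, 2.06], [-2.6, 2.6]. Speed limits (rad/s): [2.22, 2.22, 2.79, 2.79, 3.14, 3.14, 3.14].

## Interface

Orientations are given as a unit quaternion [x, y, z, w].
In Python, from bench import r gives the robot as it stands. The module is installed in compiled form; this text tells all that it offers.
- The arm moves only by the shell command python3 -m crank 'ROWS' [FORCE]. ROWS is JSON, a list of rows, each an object of numbers: "claw": the closure, from -1 (fully open) to 1 (shut); "dx", "dy", "dz": the shift along the tool's x, y, z each as a share of 3 cm, from -1 to 1; "ax", "ay", "az": the turn, a rotation vector about the tool's x, y, z each as a share of 6 degrees, from -1 to 1. A call has 1 to 8 rows; each row shifts and turns the commanded pose from where the row before left it, along the tool's axes as they then stand; what a row does not reach is not made up. A row lasts 1/12 s, in which the tool goes at most 41.7 mm and 7.16 degrees, less where a joint would pass 70% of its speed; a pose out of reach is approached as far as the arm can. A call with a number of a shift or a turn outside -1 to 1 is refused whole. A call with a gripper value outside its range is refused whole. The fingers move at their own pace and stop on an object; FORCE is the grip in N (left out, the last holds). Time passes only in rows, so rows that do not move let the fingers close. It gives the time, the measured TCP pose, the force, the opening and the grip force at its end, in the units of the state.
- r.read_state(): the state, without advancing time (a new reading comes with each control period).
- r.camera(name): name is "scene" or "top"; returns a dict with "color" (480x640x3 uint8, red, green, blue), "mtx" (3x3 intrinsics, pixels), "k1" (the pictures are not rectified: a ray, as slopes to the right and down, at radius r is drawn at 1 + k1 r^2 times it, then the intrinsics apply), "R" (3x3) and "t" (3): a world point X has camera coordinates R X + t. Camera axes: x right, y down, z forward; pixel columns grow to the right and rows downward; lengths in m; the calibration is good to about 2 mm. A picture is of the moment at which its call begins. There is no depth.
- r.close_job(): hands the job in; it is judged then, once.
The state is a dict: "time": time; "joint_positions": joint angles; "joint_vel": joint speeds; "joint_torque": joint torques, N m; "ee_pos": TCP position; "eef_rot": TCP orientation; "ft_force": force on the tool from outside, world axes, zero at the start; "torque": the same for the moment, N m; "width": finger opening in m; "grip_force": force on a finger pad.
Only numpy, scipy, OpenCV 4.12 (cv2) and the standard library are available. Lean on these libraries where they do the work, as an engineer would, in place of code of your own. Each camera call takes 0.05 s, during which the arm holds its last target. There are 200 camera calls.

## Working session

There is one attempt and no reset: what is moved stays moved. The work goes in short steps, Python scripts to look and compute and a shell command to move; the robot and the scene stay as the last step left them, time stands still between calls to the robot, and variables do not carry over. Pictures are saved under pics/ and viewed, at most 10 in all, crops included, and the job is handed in when it is done.

```bash
mkdir -p pics; python3 - <<'E'
from bench import r
import cv2, numpy as np
for n in("scene","top"):
    c=r.camera(n); cv2.imwrite(f"pics/{n}0.png",c["color"][:,:,::-1]); np.savez(f"{n}0.npz",**c)
    print(n,c["mtx"].tolist(),c["k1"],(-c["R"].T@c["t"]).tolist(),c["R"].round(3).tolist())
s=r.read_state();print(s["ee_pos"],s["eef_rot"],s["width"],s["time"])
E
```

```text
scene [[526.9259551644818, 0.0, 319.0740467404464], [0.0, 526.9259551644818, 240.23168258414472], [0.0, 0.0, 1.0]] -0.05568943156946215 [-0.26988674663715084, -0.6507053246235517, 0.8960983098639433] [[0.698, -0.716, -0.001], [-0.465, -0.452, -0.761], [0.544, 0.532, -0.649]]
top [[551.2152350360509, 0.0, 315.67420238767994], [0.0, 551.2152350360509, 239.7197683684521], [0.0, 0.0, 1.0]] -0.12375822932598496 [0.25739195261185144, -0.012356418911851283, 1.4149446340837273] [[-0.011, -1.0, -0.008], [-0.994, 0.012, -0.105], [0.105, 0.007, -0.994]]
[0.14531091 0.60752117 0.23283552] [ 1.17114510e-01  9.93118209e-01 -6.40702469e-04 -5.75813256e-05] 0.08694235241149537 0.1
```

View pics/scene0.png

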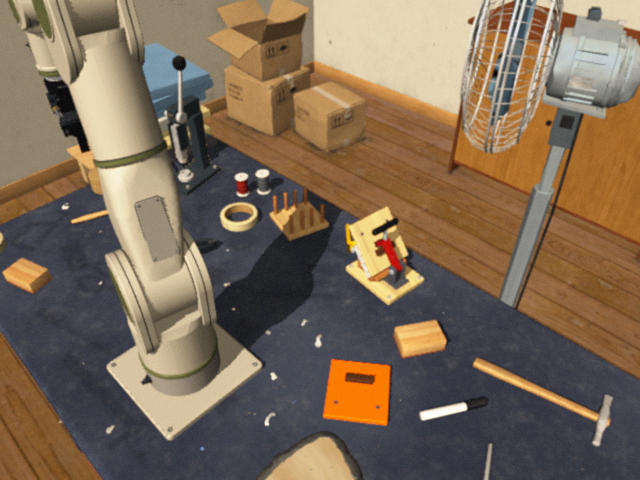

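View pics/top0.png

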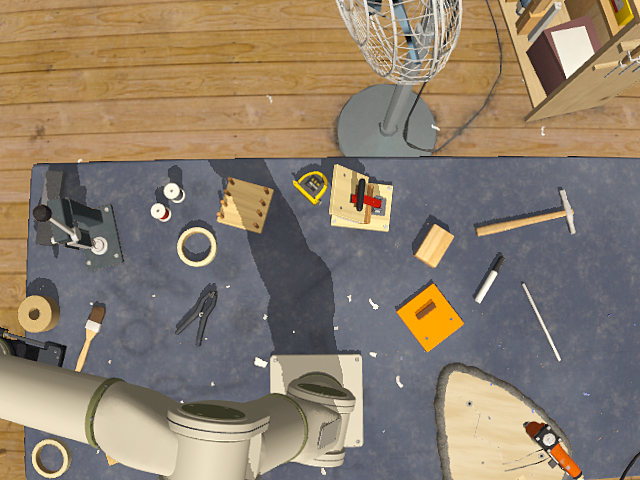

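The jig is at about (385,260) in scene and (362,197) in top; the rack is at about (300,215) and (246,205). The panel in the jig (scene 378,240) has a natural wood colour. The flat orange one (scene 358,392) is the decoy. I'll confirm this in an enlarged crop.

```bash
python3 - <<'E'
import cv2, numpy as np
s=cv2.imread("pics/scene0.png");t=cv2.imread("pics/top0.png")
f=lambda i,x,y,w,h:cv2.resize(i[y:y+h,x:x+w],(400,300),interpolation=cv2.INTER_CUBIC)
a=np.vstack([np.hstack([f(s,335,195,100,75+0),f(t,315,155,100,75)]),np.hstack([f(s,335,235,100,75),f(t,196,165,100,75)])])
cv2.imwrite("pics/crop0.png",a)
E
```

```text
(no output)
```

View pics/crop0.png

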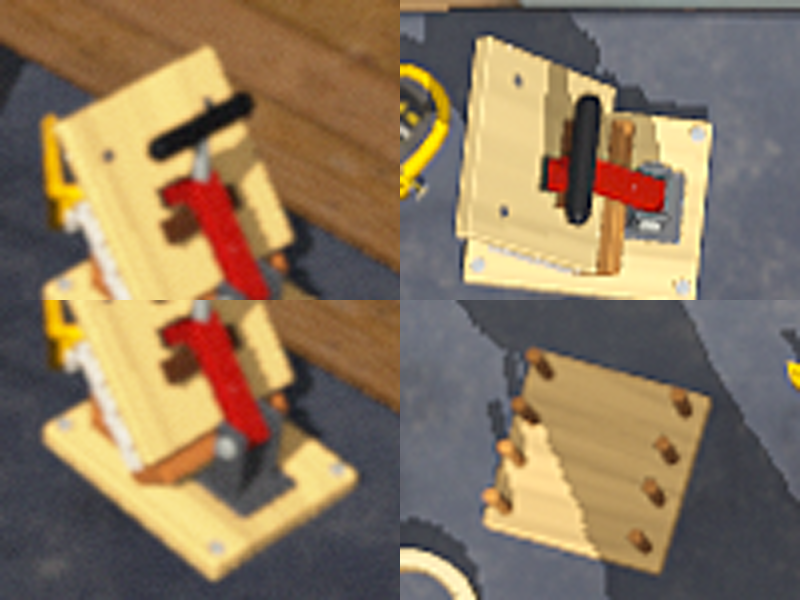

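In the crops, the plywood panel with the dark cleat lies under the red finger, so it is the one meant. The bar ends are at crop (160,150)/(248,103) in scene and (587,100)/(577,218) in top. The rack has two rows of four dowels.

```bash
cat > h.py <<'E'
import numpy as np, cv2
C={n:dict(np.load(n+"0.npz")) for n in("scene","top")}
def ray(n,p,C=C):
    c=C[n]; q=cv2.undistortPoints(np.array([[p]],float),c["mtx"],np.array([float(c["k1"]),0,0,0]))[0,0]
    d=c["R"].T@np.array([q[0],q[1],1]); return -c["R"].T@c["t"], d/np.linalg.norm(d)
def plane(n,p,z,C=C):
    o,d=ray(n,p,C); return o+d*(z-o[2])/d[2]
def tri(ps,pt,C=C):
    o1,d1=ray("scene",ps,C);o2,d2=ray("top",pt,C)
    a=np.linalg.lstsq(np.c_[d1,-d2],o2-o1,rcond=None)[0]
    A,B=o1+a[0]*d1,o2+a[1]*d2; return (A+B)/2,np.linalg.norm(A-B)
def proj(n,X,C=C):
    c=C[n]; x=c["R"]@np.asarray(X)+c["t"]; u=x[:2]/x[2]; u=u*(1+float(c["k1"])*(u@u)); return c["mtx"][:2,:2]@u+c["mtx"][:2,2]
E
python3 - <<'E'
from h import *
np.set_printoptions(precision=4,suppress=True)
sA=lambda X,Y:(335+(X-1.5)/4,195+(Y-1.5)/4); sB=lambda X,Y:(335+(X-1.5)/4,235+(Y-301.5)/4)
tA=lambda X,Y:(315+(X-401.5)/4,155+(Y-1.5)/4); tB=lambda X,Y:(196+(X-401.5)/4,165+(Y-301.5)/4)
print("bar1",tri(sA(160,150),tA(577,218)));print("bar2",tri(sA(248,103),tA(587,100)))
print("panTop1",tri(sA(57,125),tA(460,236)),"panTop2",tri(sA(210,47),tA(483,38)))
print("base corners top")
for p in[(712,123),(695,300),(463,281)]:print(plane("top",tA(*p),.015))
for p in[(43,433),(215,574),(357,476)]:print(plane("scene",sB(*p),.015))
print("rack")
for p in[(530,348),(710,398),(660,573),(484,522)]:print(plane("top",tB(*p),.015))
print("dowel tops")
for p in[(537,357),(520,403),(507,447),(490,493),(679,398),(662,442),(649,486),(634,537)]:print(plane("top",tB(*p),.072))
E
```

```text
bar1 (array([ 0.4624, -0.1056,  0.1485]), np.float64(0.0024302063397703337))
bar2 (array([ 0.5328, -0.1131,  0.1462]), np.float64(0.0023218543811982417))
panTop1 (array([ 0.4546, -0.0373,  0.1326]), np.float64(0.0011143424528903025)) panTop2 (array([ 0.5741, -0.0532,  0.1329]), np.float64(0.002774318183167162))
base corners top
[ 0.5444 -0.2032  0.015 ]
[ 0.4292 -0.1891  0.015 ]
[ 0.4431 -0.0407  0.015 ]
[ 0.4397 -0.0456  0.015 ]
[ 0.4215 -0.1933  0.015 ]
[ 0.5423 -0.2046  0.015 ]
rack
[0.573  0.2233 0.015 ]
[0.5381 0.106  0.015 ]
[0.4246 0.1383 0.015 ]
[0.4591 0.2522 0.015 ]
dowel tops
[0.5543 0.2093 0.072 ]
[0.5253 0.2197 0.072 ]
[0.4977 0.2275 0.072 ]
[0.469  0.2379 0.072 ]
[0.527  0.1204 0.072 ]
[0.4994 0.1309 0.072 ]
[0.472 0.139 0.072]
[0.4403 0.1482 0.072 ]
```

```bash
cat >> h.py <<'E'
from scipy.spatial.transform import Rotation as Ro
th=np.radians(83.2); XJ=np.array([np.cos(th),np.sin(th),0]); YJ=np.array([-XJ[1],XJ[0],0]); Z=np.array([0,0,1.]); OJ=np.array([.494,-.1225,0])
jig=lambda x,y,z: OJ+x*XJ+y*YJ+z*Z
def frame(y,z):  # tool rotation from closing axis and approach axis
    z=z/np.linalg.norm(z); y=y-z*(y@z); y/=np.linalg.norm(y); return np.c_[np.cross(y,z),y,z]
def go(P,R=None):
    from bench import r
    s=r.read_state(); R0=Ro.from_quat(s["eef_rot"]); p=np.array(s["ee_pos"])
    R1=R0 if R is None else Ro.from_matrix(R)
    rv=(R0.inv()*R1).as_rotvec()
    print("turn(6deg)",(np.degrees(rv)/6).round(2),"shift before",(R0.inv().apply(P-p)/.03).round(2),"after turn",(R1.inv().apply(P-p)/.03).round(2))
E
python3 - <<'E'
from h import *
P=jig(.045,.022,.25); print(P); go(P,frame(XJ,-Z))
E
```

```text
[ 0.47748294 -0.07521166  0.25      ]
turn(6deg) [-0.01 -0.   -1.11] shift before [-16.06 -19.56  -0.55] after turn [-13.69 -21.29  -0.57]
```

```bash
python3 -m crank '[{"claw":1,"dx":-0.67,"dy":-0.81,"dz":-0.02,"az":-0.14},{"claw":1,"dx":-0.67,"dy":-0.81,"dz":-0.02,"az":-0.14},{"claw":1,"dx":-0.67,"dy":-0.81,"dz":-0.02,"az":-0.14},{"claw":1,"dx":-0.67,"dy":-0.81,"dz":-0.02,"az":-0.14},{"claw":1,"dx":-0.67,"dy":-0.81,"dz":-0.02,"az":-0.14},{"claw":1,"dx":-0.67,"dy":-0.81,"dz":-0.02,"az":-0.14},{"claw":1,"dx":-0.67,"dy":-0.81,"dz":-0.02,"az":-0.14},{"claw":1,"dx":-0.67,"dy":-0.81,"dz":-0.02,"az":-0.14}]' 20
python3 - <<'E'
from h import *
go(jig(.045,.022,.25),frame(XJ,-Z))
E
```

```text
turn(6deg) [-0.01 -0.   -1.11] shift before [-16.06 -19.56  -0.55] after turn [-13.69 -21.29  -0.57]invalid input at $[0]: expected keys claw, dx, dy, dz, ax, ay, az
```

```bash
python3 -m crank '[{"claw":1,"dx":-0.67,"dy":-0.81,"dz":-0.02,"ax":0,"ay":0,"az":0},{"claw":1,"dx":-0.67,"dy":-0.81,"dz":-0.02,"ax":0,"ay":0,"az":0},{"claw":1,"dx":-0.67,"dy":-0.81,"dz":-0.02,"ax":0,"ay":0,"az":0},{"claw":1,"dx":-0.67,"dy":-0.81,"dz":-0.02,"ax":0,"ay":0,"az":0},{"claw":1,"dx":-0.67,"dy":-0.81,"dz":-0.02,"ax":0,"ay":0,"az":0},{"claw":1,"dx":-0.67,"dy":-0.81,"dz":-0.02,"ax":0,"ay":0,"az":0},{"claw":1,"dx":-0.67,"dy":-0.81,"dz":-0.02,"ax":0,"ay":0,"az":0},{"claw":1,"dx":-0.67,"dy":-0.81,"dz":-0.02,"ax":0,"ay":0,"az":0}]' 20
python3 - <<'E'
from h import *
go(jig(.045,.022,.25),frame(XJ,-Z))
from bench import r
print(r.read_state()["joint_positions"])
E
```

```text
time: 0.77
ee_pos: [0.2569, 0.3797, 0.2381]
eef_rot: [0.117, 0.993, -0.0, -0.0]
ft_force: [0.7, 0.0, -0.1]
width: 0.0413
grip_force: 0.0
turn(6deg) [-0.   -0.   -1.11] shift before [-10.68 -13.04  -0.4 ] after turn [ -9.1  -14.19  -0.4 ]
[-1.13285385 -0.04049892  0.05580759  1.87423606  0.00212448  1.3080917
  0.25832353]
```

```bash
python3 -m crank '[{"claw":1,"dx":-0.67,"dy":-0.81,"dz":-0.02,"ax":0,"ay":0,"az":0},{"claw":1,"dx":-0.67,"dy":-0.81,"dz":-0.02,"ax":0,"ay":0,"az":0},{"claw":1,"dx":-0.67,"dy":-0.81,"dz":-0.02,"ax":0,"ay":0,"az":0},{"claw":1,"dx":-0.67,"dy":-0.81,"dz":-0.02,"ax":0,"ay":0,"az":0},{"claw":1,"dx":-0.67,"dy":-0.81,"dz":-0.02,"ax":0,"ay":0,"az":0},{"claw":1,"dx":-0.67,"dy":-0.81,"dz":-0.02,"ax":0,"ay":0,"az":0},{"claw":1,"dx":-0.67,"dy":-0.81,"dz":-0.02,"ax":0,"ay":0,"az":0},{"claw":1,"dx":-0.67,"dy":-0.81,"dz":-0.02,"ax":0,"ay":0,"az":0}]'
python3 -m crank '[{"claw":1,"dx":-0.67,"dy":-0.81,"dz":-0.02,"ax":0,"ay":0,"az":0},{"claw":1,"dx":-0.67,"dy":-0.81,"dz":-0.02,"ax":0,"ay":0,"az":0},{"claw":1,"dx":-0.67,"dy":-0.81,"dz":-0.02,"ax":0,"ay":0,"az":0},{"claw":1,"dx":-0.67,"dy":-0.81,"dz":-0.02,"ax":0,"ay":0,"az":0},{"claw":1,"dx":-0.67,"dy":-0.81,"dz":-0.02,"ax":0,"ay":0,"az":0},{"claw":1,"dx":-0.67,"dy":-0.81,"dz":-0.02,"ax":0,"ay":0,"az":0},{"claw":1,"dx":0,"dy":0,"dz":0,"ax":0,"ay":0,"az":-0.55},{"claw":1,"dx":0,"dy":0,"dz":0,"ax":0,"ay":0,"az":-0.55}]'
python3 - <<'E'
from h import *
go(jig(.045,.022,.25),frame(XJ,-Z))
from bench import r
print(r.read_state()["joint_positions"])
E
```

```text
time: 1.43
ee_pos: [0.3679, 0.1533, 0.243]
eef_rot: [0.117, 0.993, 0.0, -0.0]
ft_force: [0.8, 1.1, 0.4]
width: 0.0009
grip_force: 0.0
time: 2.1
ee_pos: [0.4513, -0.0169, 0.2465]
eef_rot: [0.06, 0.998, -0.0, -0.0]
ft_force: [0.9, 0.9, -0.5]
width: 0.0005
grip_force: 0.0
turn(6deg) [-0.   -0.   -0.02] shift before [-1.1  -1.83 -0.12] after turn [-1.1  -1.83 -0.12]
[-0.768608   -0.1211479   0.66329314  1.90265011  0.07689422  1.33570955
  1.32291906]
```

```bash
python3 -m crank '[{"claw":1,"dx":-0.55,"dy":-0.9,"dz":0,"ax":0,"ay":0,"az":0},{"claw":1,"dx":-0.55,"dy":-0.93,"dz":0,"ax":0,"ay":0,"az":0},{"claw":1,"dx":0,"dy":0,"dz":0.9,"ax":0,"ay":0,"az":0},{"claw":1,"dx":0,"dy":0,"dz":0.9,"ax":0,"ay":0,"az":0},{"claw":1,"dx":0,"dy":0,"dz":0.4,"ax":0,"ay":0,"az":0},{"claw":1,"dx":0,"dy":0,"dz":0,"ax":0,"ay":0,"az":0}]'
python3 - <<'E'
from h import *
go(jig(.045,.022,.137),frame(XJ,-Z))
from bench import r
s=r.camera("scene")["color"];t=r.camera("top")["color"]
f=lambda i,x,y:cv2.resize(i[y:y+150,x:x+100],(400,600),interpolation=cv2.INTER_CUBIC)
cv2.imwrite("pics/c1.png",np.hstack([f(s,335,150),f(t,315,110)])[:,:,::-1])
E
```

```text
time: 2.6
ee_pos: [0.4754, -0.0735, 0.178]
eef_rot: [0.06, 0.998, -0.001, -0.002]
ft_force: [0.1, 0.5, 0.3]
width: 0.0004
grip_force: 0.0
turn(6deg) [-0.01 -0.04 -0.01] shift before [-0.08 -0.05  1.37] after turn [-0.07 -0.05  1.37]
```

View pics/c1.png

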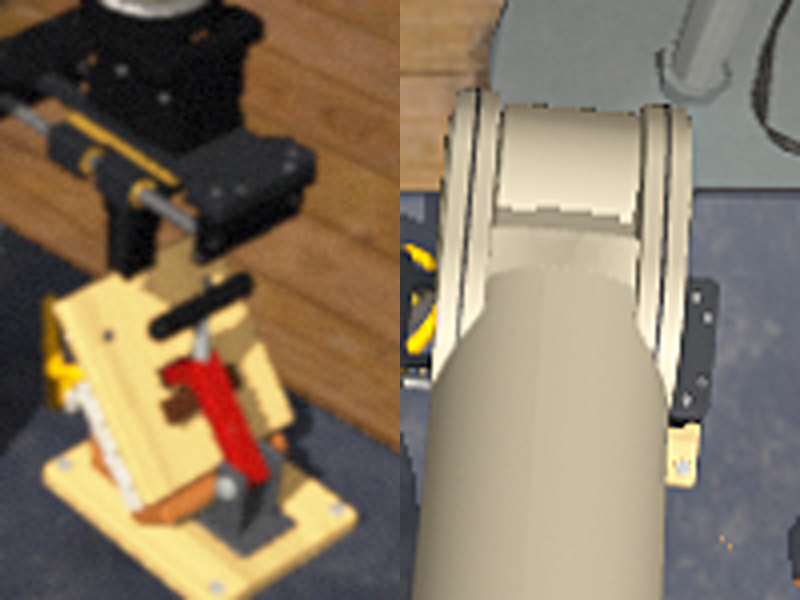

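```bash
python3 - <<'E'
from h import *
for X in [(.4754,-.0735,.167),(.4754,-.0735+.015,.167),(.4754,-.0735-.015,.167),(.4754,-.0735,.1265),(.4976,-.1094,.147)]:
    p=proj("scene",X); print(((p-[335,150])*4+1.5).round())
E
```

```text
[131. 269.]
[111. 258.]
[151. 281.]
[127. 325.]
[203. 307.]
```

```bash
python3 -m crank '[{"claw":1,"dx":0.1,"dy":0,"dz":0.5,"ax":0,"ay":0,"az":0},{"claw":1,"dx":0,"dy":0,"dz":0.5,"ax":0,"ay":0,"az":0},{"claw":1,"dx":0,"dy":0,"dz":0.4,"ax":0,"ay":0,"az":0},{"claw":1,"dx":0,"dy":0,"dz":0,"ax":0,"ay":0,"az":0},{"claw":1,"dx":0,"dy":-0.3,"dz":0,"ax":0,"ay":0,"az":0},{"claw":1,"dx":0,"dy":-0.3,"dz":0,"ax":0,"ay":0,"az":0},{"claw":1,"dx":0,"dy":-0.4,"dz":0,"ax":0,"ay":0,"az":0}]'
python3 -m crank '[{"claw":1,"dx":0,"dy":-0.4,"dz":0,"ax":0,"ay":0,"az":0},{"claw":1,"dx":0,"dy":-0.4,"dz":0,"ax":0,"ay":0,"az":0},{"claw":1,"dx":0,"dy":-0.4,"dz":0,"ax":0,"ay":0,"az":0},{"claw":1,"dx":0,"dy":-0.4,"dz":0,"ax":0,"ay":0,"az":0}]'
python3 -m crank '[{"claw":1,"dx":0,"dy":-0.4,"dz":0,"ax":0,"ay":0,"az":0},{"claw":1,"dx":0,"dy":-0.4,"dz":0,"ax":0,"ay":0,"az":0},{"claw":1,"dx":0,"dy":-0.4,"dz":0,"ax":0,"ay":0,"az":0},{"claw":1,"dx":0,"dy":-0.4,"dz":0,"ax":0,"ay":0,"az":0},{"claw":1,"dx":0,"dy":0,"dz":0,"ax":0,"ay":0,"az":0},{"claw":1,"dx":0,"dy":0,"dz":0,"ax":0,"ay":0,"az":0}]'
python3 - <<'E'
from h import *
from bench import r
s=r.camera("scene")["color"]
f=lambda i,x,y:cv2.resize(i[y:y+150,x:x+150],(600,600),interpolation=cv2.INTER_CUBIC)
cv2.imwrite("pics/c2.png",f(s,335,160)[:,:,::-1]); print(r.read_state()["joint_positions"])
E
```

```text
time: 3.28
ee_pos: [0.4731, -0.1006, 0.1414]
eef_rot: [0.058, 0.998, 0.002, 0.002]
ft_force: [0.5, 15.9, 19.5]
width: 0.0002
grip_force: 9.2
time: 3.62
ee_pos: [0.4666, -0.1513, 0.1408]
eef_rot: [0.06, 0.998, 0.001, 0.002]
ft_force: [2.0, 2.1, 0.2]
width: 0.0004
grip_force: 1.5
time: 4.12
ee_pos: [0.4594, -0.1992, 0.1396]
eef_rot: [0.061, 0.998, -0.0, 0.001]
ft_force: [-0.3, -0.2, 0.8]
width: 0.0005
grip_force: 0.0
[-0.49131746  0.16960003  0.88922872  1.94065182 -0.148346    1.09705892
  1.90921644]
```

View pics/c2.png

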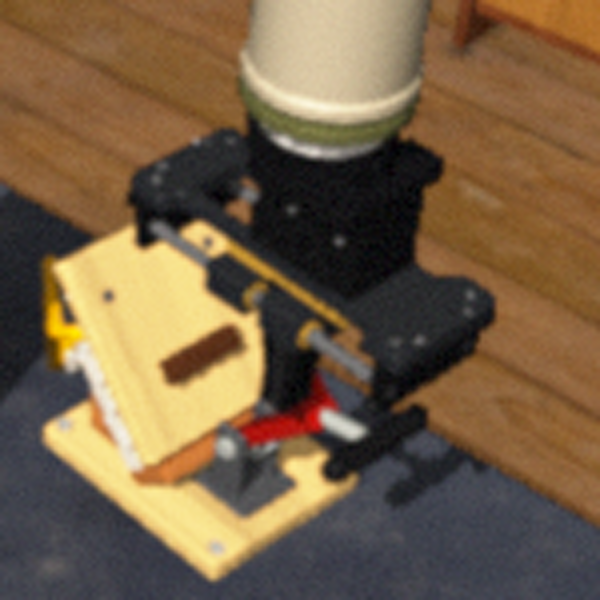

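The view shows the finger open, with its bar low at (380,440), and the panel still in place. Next comes the panel approach.

```bash
cat >> h.py <<'E'
UP=.643*XJ+.766*Z; NB=.766*XJ-.643*Z
EDGE=np.array([.5149,-.0407,.129]); RG=frame(NB,-UP)
E
python3 -m crank '[{"claw":1,"dx":0,"dy":0,"dz":-0.9,"ax":0,"ay":0,"az":0},{"claw":1,"dx":0,"dy":0,"dz":-1,"ax":0,"ay":0,"az":0},{"claw":-0.2,"dx":0,"dy":0,"dz":-1,"ax":0,"ay":0,"az":0},{"claw":-0.2,"dx":0,"dy":0,"dz":-1,"ax":0,"ay":0,"az":0},{"claw":-0.2,"dx":0,"dy":0,"dz":0,"ax":0,"ay":0,"az":0}]'
python3 - <<'E'
from h import *
go(EDGE+.07*UP,RG)
E
```

```text
time: 4.58
ee_pos: [0.4616, -0.1985, 0.2612]
eef_rot: [0.06, 0.998, 0.0, 0.004]
ft_force: [0.8, 0.2, -0.3]
width: 0.013
grip_force: 0.0
turn(6deg) [ 6.68  0.07 -0.03] shift before [-1.12  6.93  2.63] after turn [-1.14  7.   -2.45]
```

```bash
python3 -m crank '[{"claw":-0.2,"dx":-0.14,"dy":0.87,"dz":0,"ax":0,"ay":0,"az":0},{"claw":-0.2,"dx":-0.14,"dy":0.87,"dz":0,"ax":0,"ay":0,"az":0},{"claw":-0.2,"dx":-0.14,"dy":0.87,"dz":0,"ax":0,"ay":0,"az":0},{"claw":-0.2,"dx":-0.14,"dy":0.87,"dz":0,"ax":0,"ay":0,"az":0},{"claw":-0.2,"dx":-0.14,"dy":0.87,"dz":0,"ax":0,"ay":0,"az":0},{"claw":-0.2,"dx":-0.14,"dy":0.87,"dz":0,"ax":0,"ay":0,"az":0},{"claw":-0.2,"dx":-0.14,"dy":0.87,"dz":0,"ax":0,"ay":0,"az":0},{"claw":-0.2,"dx":-0.14,"dy":0.87,"dz":0,"ax":0,"ay":0,"az":0}]'
python3 -m crank '[{"claw":-0.2,"dx":0,"dy":0,"dz":0,"ax":0.83,"ay":0,"az":0},{"claw":-0.2,"dx":0,"dy":0,"dz":0,"ax":0.83,"ay":0,"az":0},{"claw":-0.2,"dx":0,"dy":0,"dz":0,"ax":0.83,"ay":0,"az":0},{"claw":-0.2,"dx":0,"dy":0,"dz":0,"ax":0.83,"ay":0,"az":0},{"claw":-0.2,"dx":0,"dy":0,"dz":0,"ax":0.83,"ay":0,"az":0},{"claw":-0.2,"dx":0,"dy":0,"dz":0,"ax":0.83,"ay":0,"az":0},{"claw":-0.2,"dx":0,"dy":0,"dz":0,"ax":0.83,"ay":0,"az":0},{"claw":-0.2,"dx":0,"dy":0,"dz":0,"ax":0.83,"ay":0,"az":0}]'
python3 - <<'E'
from h import *
go(EDGE+.07*UP,RG)
from bench import r
print(r.read_state()["joint_positions"])
E
```

```text
time: 5.25
ee_pos: [0.5177, 0.0072, 0.256]
eef_rot: [0.059, 0.998, 0.0, 0.0]
ft_force: [0.7, -0.2, -0.2]
width: 0.0516
grip_force: 0.0
time: 5.92
ee_pos: [0.5179, 0.0064, 0.2562]
eef_rot: [0.056, 0.938, -0.342, -0.019]
ft_force: [0.5, -0.1, -1.1]
width: 0.0522
grip_force: 0.0
turn(6deg) [-0.    0.02 -0.  ] shift before [-0.08  1.52  1.92] after turn [-0.09  1.52  1.92]
[-0.9814773   0.32215806  0.62650675  1.66978027  0.4264615   1.55210935
  1.02084508]
```

```bash
python3 -m crank '[{"claw":-0.2,"dx":-0.04,"dy":0.76,"dz":0,"ax":0,"ay":0,"az":0},{"claw":-0.2,"dx":-0.04,"dy":0.76,"dz":0,"ax":0,"ay":0,"az":0},{"claw":-0.2,"dx":0,"dy":0,"dz":0.9,"ax":0,"ay":0,"az":0},{"claw":-0.2,"dx":0,"dy":0,"dz":0.9,"ax":0,"ay":0,"az":0},{"claw":-0.2,"dx":0,"dy":0,"dz":0.9,"ax":0,"ay":0,"az":0},{"claw":-0.2,"dx":0,"dy":0,"dz":0.8,"ax":0,"ay":0,"az":0},{"claw":-0.2,"dx":0,"dy":0,"dz":0,"ax":0,"ay":0,"az":0}]'
python3 - <<'E'
from h import *
go(EDGE-.03*UP,RG)
from bench import r
s=r.camera("scene")["color"];t=r.camera("top")["color"]
f=lambda i,x,y:cv2.resize(i[y:y+150,x:x+100],(400,600),interpolation=cv2.INTER_CUBIC)
cv2.imwrite("pics/c3.png",np.hstack([f(s,335,150),f(t,290,110)])[:,:,::-1])
E
```

```text
time: 6.5
ee_pos: [0.5138, -0.03, 0.1435]
eef_rot: [0.057, 0.938, -0.341, -0.023]
ft_force: [-0.2, 0.3, 0.0]
width: 0.0522
grip_force: 0.0
turn(6deg) [ 0.   -0.05 -0.01] shift before [-0.09  0.04  1.59] after turn [-0.08  0.04  1.6 ]
```

View pics/c3.png

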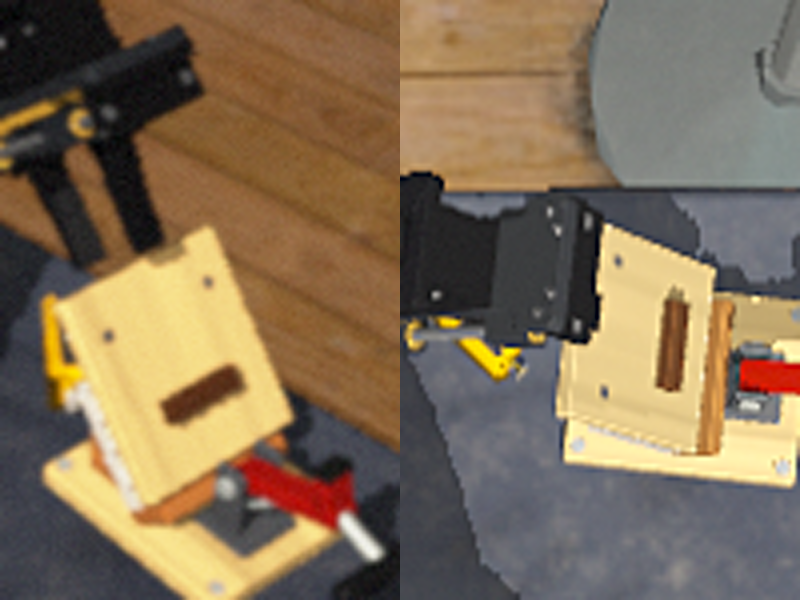

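The fingers straddle the panel's upper edge (front finger at scene crop (150,250), back one at (85,260)). I'll go down and grip.

```bash
python3 -m crank '[{"claw":-0.2,"dx":0,"dy":0,"dz":0.5,"ax":0,"ay":0,"az":0},{"claw":-0.2,"dx":0,"dy":0,"dz":0.5,"ax":0,"ay":0,"az":0},{"claw":-0.2,"dx":0,"dy":0,"dz":0.5,"ax":0,"ay":0,"az":0},{"claw":-0.2,"dx":0,"dy":0,"dz":0.1,"ax":0,"ay":0,"az":0},{"claw":-0.2,"dx":0,"dy":0,"dz":0,"ax":0,"ay":0,"az":0}]'
python3 -m crank '[{"claw":1,"dx":0,"dy":0,"dz":0,"ax":0,"ay":0,"az":0},{"claw":1,"dx":0,"dy":0,"dz":0,"ax":0,"ay":0,"az":0},{"claw":1,"dx":0,"dy":0,"dz":0,"ax":0,"ay":0,"az":0},{"claw":1,"dx":0,"dy":0,"dz":0,"ax":0,"ay":0,"az":0},{"claw":1,"dx":0,"dy":0,"dz":0,"ax":0,"ay":0,"az":0},{"claw":1,"dx":0,"dy":0,"dz":0,"ax":0,"ay":0,"az":0},{"claw":1,"dx":0,"dy":0,"dz":0,"ax":0,"ay":0,"az":0},{"claw":1,"dx":0,"dy":0,"dz":0,"ax":0,"ay":0,"az":0}]' 25
```

```text
time: 7.02
ee_pos: [0.5128, -0.0569, 0.1095]
eef_rot: [0.056, 0.939, -0.34, -0.02]
ft_force: [-0.3, -0.3, 0.5]
width: 0.0525
grip_force: 0.0
time: 7.68
ee_pos: [0.5124, -0.0609, 0.1123]
eef_rot: [0.058, 0.937, -0.343, -0.021]
ft_force: [-5.8, -3.3, 28.1]
width: 0.0124
grip_force: 25.2
```

```bash
python3 -m crank '[{"claw":1,"dx":0,"dy":-0.15,"dz":0,"ax":0,"ay":0,"az":0},{"claw":1,"dx":0,"dy":0,"dz":-0.3,"ax":0,"ay":0,"az":0},{"claw":1,"dx":0,"dy":0,"dz":-0.6,"ax":0,"ay":0,"az":0},{"claw":1,"dx":0,"dy":0,"dz":-0.9,"ax":0,"ay":0,"az":0},{"claw":1,"dx":0,"dy":0,"dz":-0.9,"ax":0,"ay":0,"az":0},{"claw":1,"dx":0,"dy":0,"dz":-0.9,"ax":0,"ay":0,"az":0},{"claw":1,"dx":0,"dy":0,"dz":-0.9,"ax":0,"ay":0,"az":0},{"claw":1,"dx":0,"dy":0,"dz":-0.9,"ax":0,"ay":0,"az":0}]'
python3 -m crank '[{"claw":1,"dx":0,"dy":0,"dz":-0.5,"ax":0,"ay":0,"az":0},{"claw":1,"dx":0,"dy":0,"dz":0,"ax":0,"ay":0,"az":0}]'
python3 - <<'E'
from h import *
from bench import r
SY=np.array([.289,.957,0]); SX=np.array([.957,-.289,0])
for c in ((.4694,.1882),(.5268,.1708)):
  go(np.array([*c,.20]),frame(SX,-Z)); go(np.array([*c,.20]),frame(-SX,-Z))
print(r.read_state()["joint_positions"])
E
```

```text
time: 8.35
ee_pos: [0.5241, 0.0437, 0.2374]
eef_rot: [0.056, 0.939, -0.34, -0.02]
ft_force: [0.3, 0.3, -1.6]
width: 0.0117
grip_force: 25.0
time: 8.52
ee_pos: [0.5266, 0.0552, 0.2496]
eef_rot: [0.055, 0.939, -0.339, -0.018]
ft_force: [-0.4, 0.2, -2.3]
width: 0.0121
grip_force: 25.0
turn(6deg) [-4.79  5.76 15.95] shift before [ 2.41  4.28 -1.4 ] after turn [ 3.69 -3.11  1.65]
turn(6deg) [ -5.5   -4.57 -12.74] shift before [ 2.41  4.28 -1.4 ] after turn [-3.69  3.11  1.65]
turn(6deg) [-4.79  5.76 15.95] shift before [ 0.44  4.   -1.17] after turn [ 3.69 -1.11  1.65]
turn(6deg) [ -5.5   -4.57 -12.74] shift before [ 0.44  4.   -1.17] after turn [-3.69  1.11  1.65]
[-1.0028346   0.38715304  0.60156422  1.60207866  0.37582586  1.58052796
  0.9907288 ]
```

```bash
python3 -m crank '[{"claw":1,"dx":0,"dy":0,"dz":0,"ax":-0.83,"ay":0,"az":0},{"claw":1,"dx":0,"dy":0,"dz":0,"ax":-0.83,"ay":0,"az":0},{"claw":1,"dx":0,"dy":0,"dz":0,"ax":-0.83,"ay":0,"az":0},{"claw":1,"dx":0,"dy":0,"dz":0,"ax":-0.83,"ay":0,"az":0},{"claw":1,"dx":0,"dy":0,"dz":0,"ax":-0.83,"ay":0,"az":0},{"claw":1,"dx":0,"dy":0,"dz":0,"ax":-0.83,"ay":0,"az":0},{"claw":1,"dx":0,"dy":0,"dz":0,"ax":-0.83,"ay":0,"az":0},{"claw":1,"dx":0,"dy":0,"dz":0,"ax":-0.83,"ay":0,"az":0}]'
python3 -m crank '[{"claw":1,"dx":0,"dy":0,"dz":0,"ax":0,"ay":0,"az":0.8},{"claw":1,"dx":0,"dy":0,"dz":0,"ax":0,"ay":0,"az":0.8},{"claw":1,"dx":0,"dy":0,"dz":0,"ax":0,"ay":0,"az":0.8},{"claw":1,"dx":0,"dy":0,"dz":0,"ax":0,"ay":0,"az":0.8},{"claw":1,"dx":0,"dy":0,"dz":0,"ax":0,"ay":0,"az":0.8},{"claw":1,"dx":0,"dy":0,"dz":0,"ax":0,"ay":0,"az":0.8},{"claw":1,"dx":0,"dy":0,"dz":0,"ax":0,"ay":0,"az":0.8},{"claw":1,"dx":0,"dy":0,"dz":0,"ax":0,"ay":0,"az":0.8}]'
python3 -m crank '[{"claw":1,"dx":0,"dy":0,"dz":0,"ax":0,"ay":0,"az":0.8},{"claw":1,"dx":0,"dy":0,"dz":0,"ax":0,"ay":0,"az":0.8},{"claw":1,"dx":0,"dy":0,"dz":0,"ax":0,"ay":0,"az":0.8},{"claw":1,"dx":0,"dy":0,"dz":0,"ax":0,"ay":0,"az":0.8},{"claw":1,"dx":0,"dy":0,"dz":0,"ax":0,"ay":0,"az":0.8},{"claw":1,"dx":0,"dy":0,"dz":0,"ax":0,"ay":0,"az":0.8},{"claw":1,"dx":0,"dy":0,"dz":0,"ax":0,"ay":0,"az":0.8},{"claw":1,"dx":0,"dy":0,"dz":0,"ax":0,"ay":0,"az":0.8}]'
python3 - <<'E'
from h import *
from bench import r
SY=np.array([.289,.957,0]); SX=np.array([.957,-.289,0])
for c in ((.4694,.1882),(.5268,.1708)): go(np.array([*c,.20]),frame(SX,-Z))
print(r.read_state()["joint_positions"])
E
```

```text
time: 9.18
ee_pos: [0.5252, 0.0511, 0.2474]
eef_rot: [0.06, 0.998, 0.002, 0.0]
ft_force: [0.1, 1.1, -1.5]
width: 0.0117
grip_force: 25.0
time: 9.85
ee_pos: [0.5248, 0.0511, 0.2467]
eef_rot: [0.387, 0.922, -0.0, -0.001]
ft_force: [-0.1, 0.5, -1.2]
width: 0.0119
grip_force: 25.0
time: 10.52
ee_pos: [0.5248, 0.051, 0.2467]
eef_rot: [0.669, 0.743, -0.001, -0.0]
ft_force: [-0.3, -0.5, -1.5]
width: 0.0118
grip_force: 25.0
turn(6deg) [-0.01  0.    3.81] shift before [ 4.74 -1.35  1.56] after turn [ 3.84 -3.09  1.56]
turn(6deg) [-0.01  0.    3.81] shift before [3.96 0.49 1.56] after turn [ 3.84 -1.09  1.56]
[-8.56003208e-01  1.12708625e-01  7.33228001e-01  1.73103898e+00
 -7.75134381e-02  1.32889053e+00 -1.51854812e-03]
```

```bash
python3 -m crank '[{"claw":1,"dx":0,"dy":0,"dz":0,"ax":0,"ay":0,"az":0.8},{"claw":1,"dx":0,"dy":0,"dz":0,"ax":0,"ay":0,"az":0.8},{"claw":1,"dx":0,"dy":0,"dz":0,"ax":0,"ay":0,"az":0.8},{"claw":1,"dx":0,"dy":0,"dz":0,"ax":0,"ay":0,"az":0.8},{"claw":1,"dx":0,"dy":0,"dz":0,"ax":0,"ay":0,"az":0.61},{"claw":1,"dx":0,"dy":0,"dz":0,"ax":0,"ay":0,"az":0}]'
python3 -m crank '[{"claw":1,"dx":0.64,"dy":-0.18,"dz":0,"ax":0,"ay":0,"az":0},{"claw":1,"dx":0.64,"dy":-0.18,"dz":0,"ax":0,"ay":0,"az":0},{"claw":1,"dx":0.64,"dy":-0.18,"dz":0,"ax":0,"ay":0,"az":0},{"claw":1,"dx":0.64,"dy":-0.18,"dz":0,"ax":0,"ay":0,"az":0},{"claw":1,"dx":0.64,"dy":-0.18,"dz":0.5,"ax":0,"ay":0,"az":0},{"claw":1,"dx":0.64,"dy":-0.18,"dz":0.5,"ax":0,"ay":0,"az":0},{"claw":1,"dx":0,"dy":0,"dz":0,"ax":0,"ay":0,"az":0}]'
python3 - <<'E'
from h import *
from bench import r
SX=np.array([.957,-.289,0]); go(np.array([.5268,.1708,.20]),frame(SX,-Z))
s=r.camera("scene")["color"];t=r.camera("top")["color"]
cv2.imwrite("pics/s4.png",s[:,:,::-1])
f=lambda i,x,y:cv2.resize(i[y:y+150,x:x+100],(400,600),interpolation=cv2.INTER_CUBIC)
cv2.imwrite("pics/c4.png",np.hstack([f(s,250,110),f(t,196,110)])[:,:,::-1])
E
```

```text
time: 11.02
ee_pos: [0.5249, 0.051, 0.2468]
eef_rot: [0.803, 0.597, -0.001, -0.0]
ft_force: [0.0, 0.5, -2.0]
width: 0.012
grip_force: 25.0
time: 11.6
ee_pos: [0.5249, 0.1752, 0.2142]
eef_rot: [0.799, 0.601, -0.002, -0.001]
ft_force: [-1.0, 0.5, -1.7]
width: 0.0118
grip_force: 25.0
turn(6deg) [-0.04  0.02  0.12] shift before [-0.12  0.1   0.47] after turn [-0.12  0.1   0.47]
```

View pics/c4.png

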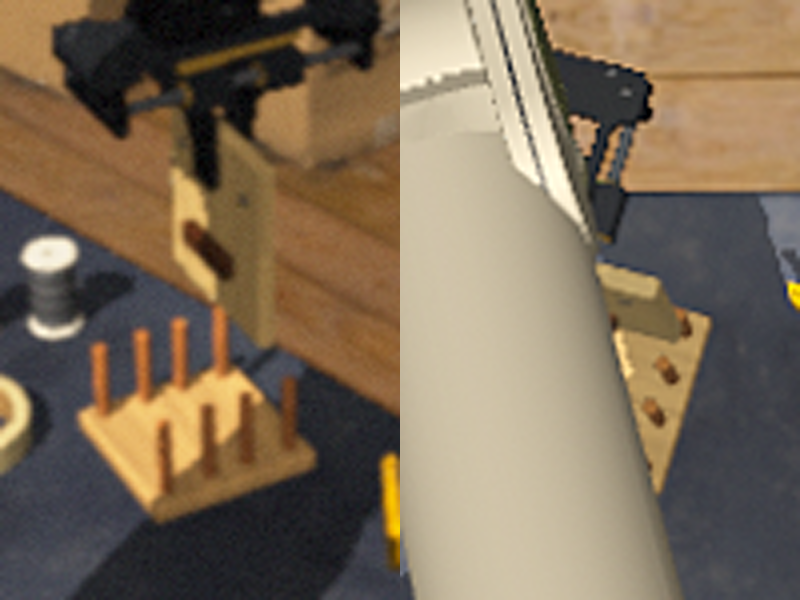

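```bash
python3 - <<'E'
from h import *
SY=np.array([.289,.957,0]); SX=np.array([.957,-.289,0])
P=np.array([.5249,.1752,.2142])
for z in(-.1,.03):
  for a in(-.06,.06):
    for b in(-.006,.006):
      X=P+a*SY+b*SX+z*Z
      print(z,a,b,"scene",((proj("scene",X)-[250,110])*4+1.5).round(),"top",((proj("top",X)-[196,110])*4+401.5*0+1.5+[400,0]).round())
E
```

```text
-0.1 -0.06 -0.006 scene [260. 346.] top [674. 345.]
-0.1 -0.06 0.006 scene [277. 341.] top [679. 327.]
-0.1 0.06 -0.006 scene [175. 255.] top [484. 292.]
-0.1 0.06 0.006 scene [191. 250.] top [490. 273.]
0.03 -0.06 -0.006 scene [259. 168.] top [649. 301.]
0.03 -0.06 0.006 scene [277. 163.] top [656. 280.]
0.03 0.06 -0.006 scene [169.  82.] top [440. 242.]
0.03 0.06 0.006 scene [186.  78.] top [447. 222.]
```

```bash
python3 -m crank '[{"claw":1,"dx":-0.12,"dy":0.09,"dz":0.2,"ax":0,"ay":0,"az":0.12},{"claw":1,"dx":0,"dy":0,"dz":0.5,"ax":0,"ay":0,"az":0},{"claw":1,"dx":0,"dy":0,"dz":0,"ax":0,"ay":0,"az":0}]'
python3 - <<'E'
from h import *
SX=np.array([.957,-.289,0]); go(np.array([.5267,.1705,.115]),frame(SX,-Z))
E
```

```text
time: 11.95
ee_pos: [0.5282, 0.1649, 0.195]
eef_rot: [0.806, 0.592, -0.001, -0.0]
ft_force: [0.4, -1.3, -1.6]
width: 0.0118
grip_force: 25.0
turn(6deg) [-0.01  0.02 -0.09] shift before [ 0.17 -0.1   2.67] after turn [ 0.17 -0.1   2.67]
```

```bash
python3 -m crank '[{"claw":1,"dx":0.15,"dy":-0.09,"dz":0,"ax":0,"ay":0,"az":-0.08},{"claw":1,"dx":0,"dy":0,"dz":0,"ax":0,"ay":0,"az":0},{"claw":1,"dx":0,"dy":0,"dz":0,"ax":0,"ay":0,"az":0},{"claw":1,"dx":0,"dy":0,"dz":0,"ax":0,"ay":0,"az":0}]'
python3 - <<'E'
from h import *
SX=np.array([.957,-.289,0]); go(np.array([.5267,.1705,.115]),frame(SX,-Z))
E
```

```text
time: 12.28
ee_pos: [0.5278, 0.1721, 0.1975]
eef_rot: [0.803, 0.597, 0.001, 0.0]
ft_force: [-0.2, 0.3, -0.6]
width: 0.0117
grip_force: 25.0
turn(6deg) [ 0.01 -0.01  0.01] shift before [-0.06 -0.02  2.75] after turn [-0.06 -0.02  2.75]
```

Within 2 mm. I'll lower it, ending slowly.

```bash
python3 -m crank '[{"claw":1,"dx":-0.03,"dy":-0.02,"dz":0.4,"ax":0,"ay":0,"az":0},{"claw":1,"dx":0,"dy":0,"dz":0.4,"ax":0,"ay":0,"az":0},{"claw":1,"dx":0,"dy":0,"dz":0.4,"ax":0,"ay":0,"az":0},{"claw":1,"dx":0,"dy":0,"dz":0.4,"ax":0,"ay":0,"az":0},{"claw":1,"dx":0,"dy":0,"dz":0.4,"ax":0,"ay":0,"az":0},{"claw":1,"dx":0,"dy":0,"dz":0.4,"ax":0,"ay":0,"az":0},{"claw":1,"dx":0,"dy":0,"dz":0,"ax":0,"ay":0,"az":0},{"claw":1,"dx":0,"dy":0,"dz":0,"ax":0,"ay":0,"az":0}]'
python3 -m crank '[{"claw":1,"dx":0,"dy":0,"dz":0.1,"ax":0,"ay":0,"az":0},{"claw":1,"dx":0,"dy":0,"dz":0.1,"ax":0,"ay":0,"az":0},{"claw":1,"dx":0,"dy":0,"dz":0,"ax":0,"ay":0,"az":0},{"claw":1,"dx":0,"dy":0,"dz":0,"ax":0,"ay":0,"az":0}]'
```

```text
time: 12.95
ee_pos: [0.5263, 0.1711, 0.124]
eef_rot: [0.803, 0.596, -0.001, 0.0]
ft_force: [-0.1, -0.1, -0.9]
width: 0.0119
grip_force: 25.0
time: 13.28
ee_pos: [0.5268, 0.1714, 0.119]
eef_rot: [0.803, 0.597, 0.0, -0.0]
ft_force: [0.1, -1.2, -0.8]
width: 0.0119
grip_force: 25.0
```

```bash
python3 -m crank '[{"claw":1,"dx":0,"dy":0,"dz":0.1,"ax":0,"ay":0,"az":0},{"claw":1,"dx":0,"dy":0,"dz":0,"ax":0,"ay":0,"az":0},{"claw":1,"dx":0,"dy":0,"dz":0,"ax":0,"ay":0,"az":0}]'
python3 -m crank '[{"claw":1,"dx":0,"dy":0,"dz":0.08,"ax":0,"ay":0,"az":0},{"claw":1,"dx":0,"dy":0,"dz":0,"ax":0,"ay":0,"az":0},{"claw":1,"dx":0,"dy":0,"dz":0,"ax":0,"ay":0,"az":0}]'
python3 - <<'E'
from h import *
from bench import r
s=r.camera("scene")["color"];t=r.camera("top")["color"]
f=lambda i,x,y:cv2.resize(i[y:y+150,x:x+100],(400,600),interpolation=cv2.INTER_CUBIC)
cv2.imwrite("pics/c5.png",np.hstack([f(s,250,110),f(t,196,110)])[:,:,::-1])
E
```

```text
time: 13.53
ee_pos: [0.5278, 0.1716, 0.1182]
eef_rot: [0.803, 0.596, 0.001, -0.0]
ft_force: [-5.6, -3.4, 20.2]
width: 0.0118
grip_force: 25.4
time: 13.78
ee_pos: [0.5283, 0.1717, 0.1171]
eef_rot: [0.803, 0.596, 0.002, -0.0]
ft_force: [-8.7, -3.5, 31.4]
width: 0.0118
grip_force: 25.0
```

View pics/c5.png

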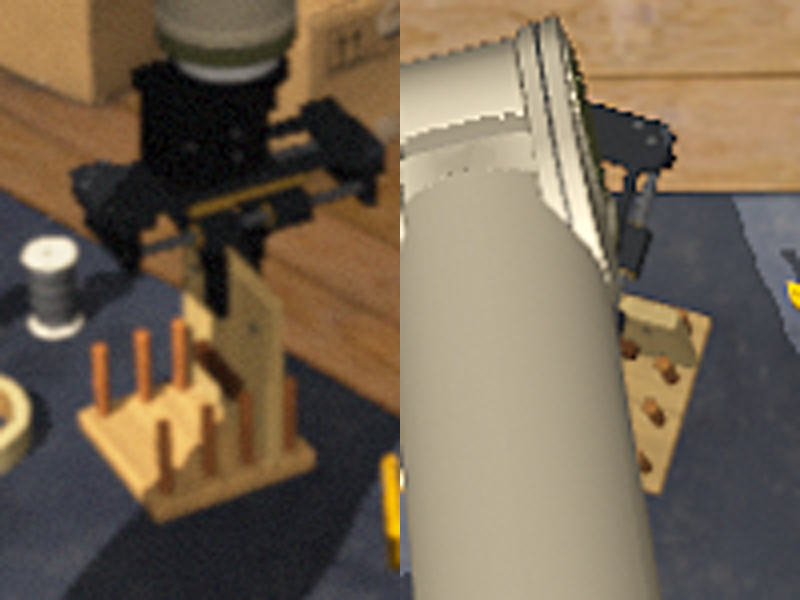

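The panel stands between the dowels of the far slot, with its near lower corner at crop (265,463) and floor contact felt. I'll take off the load, release and retreat.

```bash
python3 -m crank '[{"claw":1,"dx":0,"dy":0,"dz":-0.12,"ax":0,"ay":0,"az":0},{"claw":1,"dx":0,"dy":0,"dz":0,"ax":0,"ay":0,"az":0},{"claw":-0.2,"dx":0,"dy":0,"dz":0,"ax":0,"ay":0,"az":0},{"claw":-0.2,"dx":0,"dy":0,"dz":0,"ax":0,"ay":0,"az":0},{"claw":-0.2,"dx":0,"dy":0,"dz":0,"ax":0,"ay":0,"az":0},{"claw":-0.2,"dx":0,"dy":0,"dz":0,"ax":0,"ay":0,"az":0},{"claw":-0.2,"dx":0,"dy":0,"dz":0,"ax":0,"ay":0,"az":0},{"claw":-0.2,"dx":0,"dy":0,"dz":0,"ax":0,"ay":0,"az":0}]'
python3 -m crank '[{"claw":-0.2,"dx":0,"dy":0,"dz":-0.4,"ax":0,"ay":0,"az":0},{"claw":-0.2,"dx":0,"dy":0,"dz":-0.7,"ax":0,"ay":0,"az":0},{"claw":-0.2,"dx":0,"dy":0,"dz":-0.9,"ax":0,"ay":0,"az":0},{"claw":-0.2,"dx":0,"dy":0,"dz":-0.9,"ax":0,"ay":0,"az":0},{"claw":-0.2,"dx":0,"dy":0,"dz":-0.9,"ax":0,"ay":0,"az":0},{"claw":-0.2,"dx":0,"dy":0,"dz":-0.9,"ax":0,"ay":0,"az":0},{"claw":-0.2,"dx":0,"dy":0,"dz":0,"ax":0,"ay":0,"az":0},{"claw":-0.2,"dx":0,"dy":0,"dz":0,"ax":0,"ay":0,"az":0}]'
python3 - <<'E'
from h import *
from bench import r
s=r.camera("scene")["color"]
cv2.imwrite("pics/c6.png",cv2.resize(s[150:330,210:450],(800,600),interpolation=cv2.INTER_CUBIC)[:,:,::-1])
E
```

```text
time: 14.55
ee_pos: [0.5267, 0.1713, 0.1169]
eef_rot: [0.803, 0.597, -0.0, -0.0]
ft_force: [-0.4, 0.6, 0.4]
width: 0.0441
grip_force: 0.0
time: 15.22
ee_pos: [0.5275, 0.1714, 0.2601]
eef_rot: [0.803, 0.596, 0.002, 0.0]
ft_force: [-0.6, -0.1, -0.6]
width: 0.0522
grip_force: 0.0
```

View pics/c6.png

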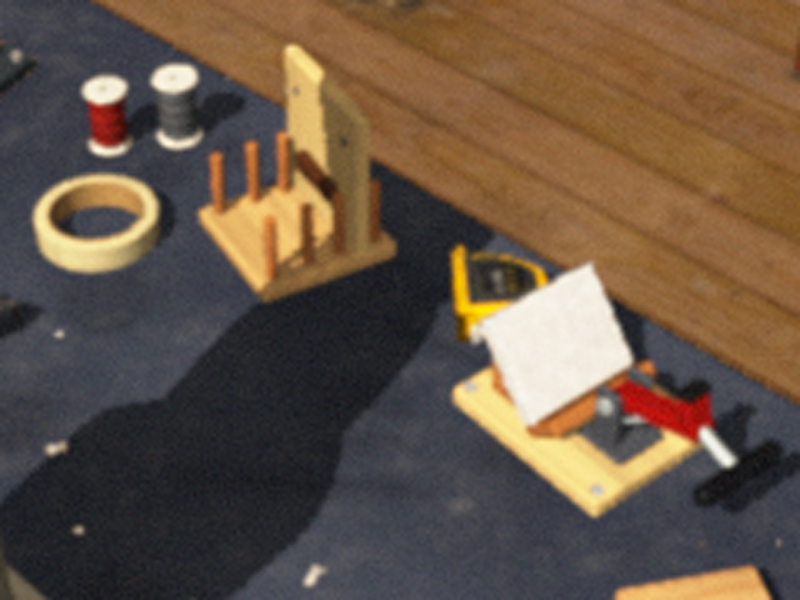

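The panel stands upright in the slot at (330,150), the red finger is open at (740,470), and the bystanders are untouched. I'll hand in the job.

```bash
python3 -c "
from bench import r
print(r.close_job())"
```

```text
the job is handed in; nothing more can be done
None
```

The job is handed in: in the last picture the hold-down finger was open and the panel stood upright in the rack slot farther from the robot, with the bystanders undisturbed; the hand-in call returned no verdict.

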